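# Check a rotor well with the depth gauge and present it for reading

## Task

Take the orange-handled depth gauge out of its cradle and push its rod down the open, yellow-ringed sleeve of the centrifuge rotor until the collar stops against the rim, then draw it right out again. Finish still holding it in the gripper for reading: rod level and still, touching nothing else, with its tip about 10 cm above the middle of the white reading tile; do not put it down or let go. Leave the other things on the bench where they are.

Things in the scene. Friction and masses are not known exactly. Their poses are not given: they have to be found in the camera images.
- gauge: loose depth gauge, 183 mm long, 0.12 kg. Origin mid-grip; x along the gauge to the rod tip, z up as it lies level in the cradle, axis 50 mm above the bench, tip roughly to the robot. Orange grip bar: x -45 to 45, 16 wide (y, flat sides to pinch), 22 high. Dark collar, diameter 32: x 45 to 53. Steel rod, diameter 12: x 53 to 138, last 8 mm tapering to 6, black bands near the tip. Lifts straight up
- collar_face (a point): centre of the collar's rod-side face, on the gauge axis (gauge x = 53 mm); its axes are those of the gauge
- tip (a point): end of the rod, on the gauge axis (gauge x = 138 mm)
- rotor: fixed-angle centrifuge rotor, fixed to the bench: six barrels sloping down and outward around a dark hub, in a dark dished base about 256 mm across, 112 high. Origin under its middle at bench level, z up; x points horizontally (roughly to the robot) along the one open barrel, the sleeve. The other five barrels, 60 degrees apart and 14 mm lower, are closed with blue plugs
- sleeve: open barrel of the rotor: aluminium sleeve, yellow ring, flared mouth. Origin at the mouth's centre, 102 mm above the bench, 42 from the rotor's axis; z points out of the bore, up and back over the rotor's middle, 40 degrees above horizontal (rod enters along -z). Bore diameter 16, 22 at the mouth, flare 12 deep; rim diameter 31 stops the collar with 85 mm of rod inside; bore 95 deep
- cradle: white fixed cradle, base 200 x 60 x 8 mm, with two open-topped forks, one 38 mm behind the grip's middle, one under the rod 115 mm ahead of it; at most 52 mm high. Origin at bench level; the grip's middle lies at x = -70 mm, the rod points along +x. It stands left or right of the rotor, the tile on the other side
- tile: white square reading tile with a blue cross, 120 x 120 x 4 mm, fixed flat on the bench; origin at the centre of its underside
- tip_box: bystander: blue pipette-tip box with white tips, 85 x 120 x 60 mm; origin under its middle
- wash_bottle: bystander: white bottle, 54 mm diameter, 120 high; origin under its middle
- dish: bystander: covered glass petri dish, 92 mm diameter, 16 high; origin under its middle
- pipette: bystander: black and green pipette lying flat, about 255 mm long, 23 high; origin under the middle of its body, white nozzle along its -x, reaching 170 mm
- timer: bystander: white timer lying flat, 60 x 70 x 20 mm; origin under its middle
- jar: bystander: amber jar with red cap, 50 mm diameter, 65 high; origin under its middle

How it is judged (in metres and radians):
On the way, in this order (a step that is already met when the one before it is completed fails the run):
1. the rod is in the sleeve with the collar on its rim (within 3 mm, axes within 5 degrees) (distance between collar_face and sleeve below 0.003 m and angle between the x axis of gauge and the z axis of sleeve, either way round below 0.09 rad and z of tip in the frame of sleeve below -0.08 m), for 0.1 s.
2. the rod is drawn right out of the sleeve (tip at least 10 mm outside the mouth) (z of tip in the frame of sleeve above 0.01 m), for 0.1 s.
At the end, for the whole second after the job is handed in: The gripper holds the gauge, still, level within 7 degrees, tip 60 to 160 mm above the bench and within 40 mm (horizontally) of the tile's centre; the gauge touches neither rotor, cradle, tile nor any bystander (horizontal distance between tip and tile below 0.04 m and height (world z) of tip between 0.06 and 0.16 m and angle between gauge's own x axis and vertical between 1.451 and 1.691 rad and height (world z) of gauge above 0.06 m and linear speed of gauge below 0.02 m/s and angular speed of gauge below 0.2 rad/s and contact force between gauge and the fingers above 1 N and contact force between gauge and rotor below 0.1 N and contact force between gauge and cradle below 0.1 N and contact force between gauge and tile below 0.1 N and contact force between gauge and tip_box below 0.1 N and contact force between gauge and wash_bottle below 0.1 N and contact force between gauge and dish below 0.1 N and contact force between gauge and pipette below 0.1 N and contact force between gauge and timer below 0.1 N and contact force between gauge and jar below 0.1 N); the arm keeps its last pose, push and grip.
It fails at once if a bystander (tip box, wash bottle, dish, pipette, timer, jar) is moved by more than 25 mm (distance of any of tip_box, wash_bottle, dish, pipette, timer, jar from where it was at the start of the episode above 0.025 m).
It also fails if it takes over 48 s, if anything falls off the work surface, if the arm or the gripper's body presses on something with over 40 N, if the wrist force passes 120 N, or if a joint passes its speed limit or range.

## Robot

A 6-joint arm with a two-finger parallel gripper is mounted at the origin on the work surface. World frame = base frame: x ahead of the robot, y to its left, z up, the work surface at z = 0. Lengths are in mm, angles in rad, forces in N, time in s.
With the tool pointing down it reaches from about 275 to 725 mm from the base axis. Payload 15.9 kg.
Tool frame: the origin (TCP) lies on the front face of the gripper's body, between the roots of the fingers; the fingertips stand 73 mm ahead of it and the grasp point (between the pads) lies 54 mm ahead of it; z points along the fingers, y is the line along which they close (so a half turn about z gives the same grasp; the last joint's range is limited). The gripper opens to 85 mm and grips with 20 to 120 N. Pads are 22 mm wide; open, the fingers measure 114 mm over their backs; the gripper's body (76 mm by 85 mm) begins 54 mm behind the grasp point. The pads swing forward as they close: fully open they stand 13 mm farther back than shut.
Start: joints at [-1.195, 0.213, -0.034, 1.323, 0, 1.571], TCP at [183.501, -465.095, 303.906] pointing down, gripper open.
Joint ranges: [-2.98, 2.98], [-0.74, 1.72], [-1.14, 1.35], [-2.1, 2.04], [-1.57, 1.44], [-3.14, 3.14]. Speed limits (rad/s): [1.89, 1.89, 2.39, 2.57, 3.14, 3.14].

## Interface

Orientations are given as a unit quaternion [x, y, z, w].
In Python, from cell import telemetry, capture, ticket, finder gives the robot as it stands.
- The arm moves only by the tool drive_tool, never from a script. Its argument "steps" is one flat list of numbers, 4 for each row, row after row: the shift along the world's x, y, z in units of 25 mm (1.0 is 25 mm), then the turn about the world's z in units of 8 degrees (1.0 is 8 degrees). In form: [dx, dy, dz, twist, dx, dy, dz, twist, ...]. A call has 1 to 5 rows; each row shifts and turns the commanded pose from where the row before left it; what a row does not reach is not made up. A row lasts 1/8 s, in which the tool goes at most 62.5 mm and 10.7 degrees, less where a joint would pass 70% of its speed; a pose out of reach is approached as far as the arm can. A call is refused whole if a number of a shift passes 1 or a number of a turn 1, either way. A call with a gripper value outside its range is refused whole. "hand" is the opening, from 0 (shut) to 1 (fully open), set as the call begins (left out, the last holds). The fingers move at their own pace and stop on an object; "newtons" is the grip in N (left out, the last holds). Time passes only in rows, so rows that do not move let the fingers close. It gives the time, the measured TCP pose, the force, the opening and the grip force at its end, in the units of the state.
- telemetry.get_obs(): the state, without advancing time (a new reading comes with each control period).
- capture(name): name is "scene" or "top"; returns a dict with "pixels" (420x560x3 uint8, blue, green, red), "fx", "fy", "cx", "cy" (pixels), "rvec" (rotation vector, rad) and "tvec" (3), from world to camera coordinates, as OpenCV has them. Camera axes: x right, y down, z forward; pixel columns grow to the right and rows downward; lengths in mm; the calibration is good to about 2 mm. A picture is of the moment at which its call begins. There is no depth.
- ticket.sign_off(): hands the job in; it is judged then, once.
Trained networks look in a picture, given as the dict that the camera call returned (one of the last four; its "shot" number tells which), for a name from the list of things; names that differ only in an ending like _2 or _b are one class to them, and where a whole thing is asked for, a point or a joint stands for the part that bears it (a point fixed in the world has none). Each returns a list of dicts, best first, with "p" (0 to 1); they miss things now and then, are a little off and sometimes report something else, mostly with a low value. They report only what shows in the picture. A call takes as long as a camera call.
- finder.find_in(picture, label): "position" ([row, column] in pixels, amid what is visible of it).
- finder.landmark_of(picture, label): "position" ([row, column] in pixels: a listed point, or the origin of a listed thing).
The state is a dict: "time": time; "q": joint angles; "qd": joint speeds; "tau": joint torques, N m; "tcp_pos": TCP position; "tcp_rot": TCP orientation; "contact_force": force on the tool from outside, world axes, zero at the start; "moment": the same for the moment, N m; "opening": finger opening in mm; "gripper_force": force on a finger pad.
Only numpy, scipy, OpenCV 4.12 (cv2) and the standard library are available. Lean on these libraries where they do the work, as an engineer would, in place of code of your own. Each camera call takes 0.05 s, during which the arm holds its last target. There are 200 camera calls.

## Working session

There is one attempt and no reset: what is moved stays moved. The work goes in short steps, Python scripts to look and compute and a tool call to move; the robot and the scene stay as the last step left them, time stands still between calls to the robot, and variables do not carry over. Pictures are saved under pics/ and viewed, at most 10 in all, crops included, and the job is handed in when it is done.

Besides the shell and the picture viewer there is one more tool, called after "Call:" by a JSON object that holds its "op" and its "data". drive_tool: Moves the arm, as the interface text tells. Its arguments: {"type":"object","properties":{"steps":{"type":"array"},"hand":{"type":"number"},"newtons":{"type":"number"}},"required":["steps"]}

```bash
mkdir -p pics; cat > h.py <<'E'
import numpy as np, cv2
from cell import telemetry, capture, ticket, finder
def P(c):
    R=cv2.Rodrigues(np.array(c["rvec"],float))[0]; t=np.array(c["tvec"],float).ravel()
    return R,t
def ray(c,rc):
    R,t=P(c); d=R.T@np.array([(rc[1]-c["cx"])/c["fx"],(rc[0]-c["cy"])/c["fy"],1.]); return -R.T@t,d
def onz(c,rc,z):
    o,d=ray(c,rc); return o+d*(z-o[2])/d[2]
def tri(obs):
    A=np.zeros((3,3));b=np.zeros(3)
    for c,rc in obs:
        o,d=ray(c,rc); d=d/np.linalg.norm(d); M=np.eye(3)-np.outer(d,d); A+=M;b+=M@o
    return np.linalg.solve(A,b)
def proj(c,X):
    return cv2.projectPoints(np.array(X,float).reshape(-1,3),np.array(c["rvec"],float),np.array(c["tvec"],float),np.array([[c["fx"],0,c["cx"]],[0,c["fy"],c["cy"]],[0,0,1.]]),None)[0].reshape(-1,2)
E
cat > a.py <<'E'
from h import *
np.set_printoptions(precision=1,suppress=True)
s=capture("scene");t=capture("top")
cv2.imwrite("pics/s0.png",s["pixels"]);cv2.imwrite("pics/t0.png",t["pixels"])
for c in(s,t): R,tt=P(c);print("cam",-R.T@tt)
Z=dict(gauge=50,collar_face=50,tip=50,rotor=0,sleeve=102,cradle=0,tile=0,tip_box=0,wash_bottle=0,dish=0,pipette=0,timer=0,jar=0)
for n,z in Z.items():
    a=finder.landmark_of(s,n);b=finder.landmark_of(t,n)
    print(n,[(round(x[0]["p"],2),np.array(x[0]["position"]),onz(c,x[0]["position"],z)[:2]) if x else None for c,x in((s,a),(t,b))], tri([(s,a[0]["position"]),(t,b[0]["position"])]) if a and b else '')
E
python3 a.py
```

```text
cam [ 992.9 -601.8 1019.1]
cam [ 399.9  -73.4 1275.7]
gauge [(0.48, array([138.1, 343.9]), array([547.8, 280.5])), (0.7, array([226.5, 131. ]), array([545.6, 278.5]))] [546.7 279.7  49.4]
collar_face [(0.79, array([133.1, 331.8]), array([501.5, 274. ])), (0.81, array([249.8, 129.8]), array([491.5, 280.2]))] [493.6 285.3  36. ]
tip [(0.48, array([119.5, 312.9]), array([409.7, 287.4])), (0.88, array([284.3, 125.8]), array([412.8, 287.7]))] [412.  286.   52.7]
rotor [(0.9, array([181.5, 293.2]), array([506.9,  52.1])), (0.96, array([241. , 235.2]), array([510.6,  41.2]))] [511.3  41.9  12.8]
sleeve [(0.47, array([152.5, 282.1]), array([455.6,  56.6])), None] 
cradle [(0.98, array([139. , 326.3]), array([478., 282.])), (0.62, array([256.4, 135. ]), array([479.1, 281.8]))] [478.8 281.2   1.2]
tile [(0.73, array([236.7, 212.9]), array([ 450.9, -267.8])), (0.74, array([267.6, 361.4]), array([ 440.1, -259.6]))] [ 440.9 -262.   -18.3]
tip_box [(0.7, array([246.2, 346.8]), array([782., -40.])), (0.86, array([133.6, 272. ]), array([775.5, -52.7]))] [778.9 -48.4   5.8]
wash_bottle [(0.92, array([278.8, 318.5]), array([ 778.6, -177.6])), (0.67, array([133.1, 317.6]), array([ 774.2, -165.9]))] [ 777.  -168.9  -16. ]
dish [(0.97, array([183.4, 354.3]), array([668.9, 173.8])), (0.69, array([175.3, 171.6]), array([675.6, 195.7]))] [670.9 191.2 -11.6]
pipette [(0.77, array([180.2, 391. ]), array([756.4, 262.7])), (0.66, array([143.9, 145.6]), array([756.5, 260.8]))] [756.5 260.8   1.7]
timer [(0.59, array([253. , 298.6]), array([ 685.1, -148.3])), (0.67, array([170.7, 312. ]), array([ 679.2, -149. ]))] [ 682.  -147.7   -5.3]
jar [(0.63, array([326.5, 187.5]), array([ 592.6, -502.8])), (0.96, array([207.8, 458.7]), array([ 579. , -502.2]))] [ 583.6 -504.2  -16. ]
```

```bash
python3 - <<'E'
import cv2
a=cv2.imread("pics/s0.png");b=cv2.imread("pics/t0.png")
cv2.imwrite("pics/c1.png",cv2.resize(a[90:290,180:420],(720,600),interpolation=cv2.INTER_CUBIC))
cv2.imwrite("pics/c2.png",cv2.resize(b[160:310,90:290],(800,600),interpolation=cv2.INTER_CUBIC))
E
```

```text
(no output)
```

View pics/c1.png

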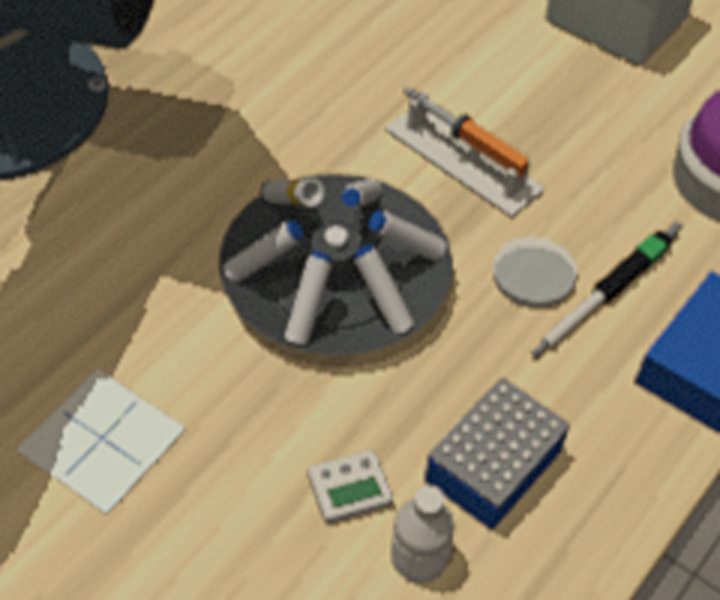

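View pics/c2.png

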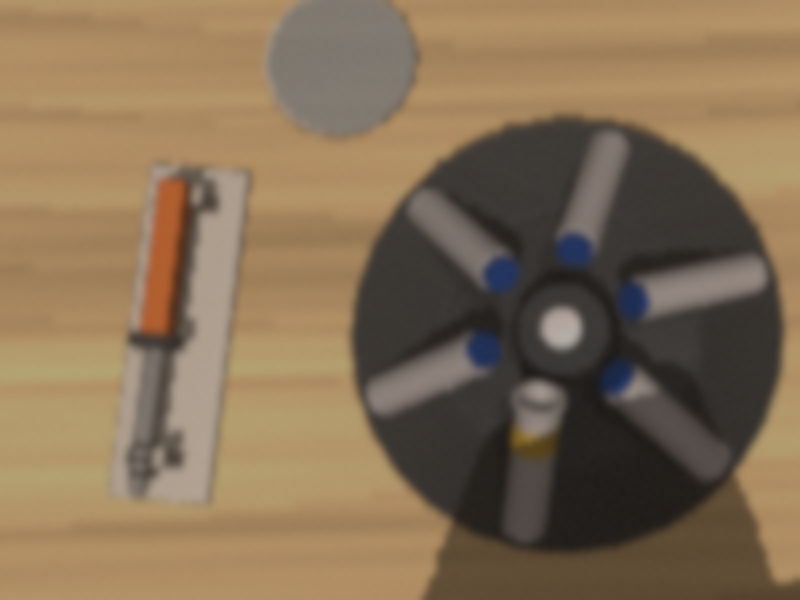

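View pics/t0.png

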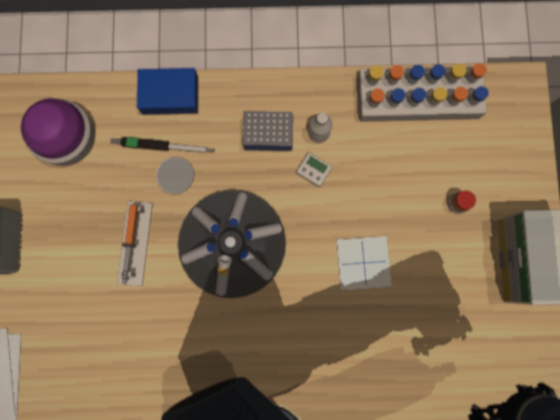

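```bash
cat > b.py <<'E'
from h import *
from scipy.optimize import least_squares
np.set_printoptions(precision=2,suppress=True)
ts=[capture("top")]
t=ts[0]
im=t["pixels"].astype(float); B,G,Rr=im[...,0],im[...,1],im[...,2]
def w(mask): # world pts helper
    return np.argwhere(mask)
yy,xx=np.mgrid[:420,:560]
# plugs
m=(B>Rr*1.5)&(B>50)&(B>G*1.25)&(np.hypot(yy-242,xx-231)<40)
n,l,st,ce=cv2.connectedComponentsWithStats(m.astype(np.uint8))
pl=[(ce[i][1],ce[i][0]) for i in range(1,n) if st[i,4]>8]; print(len(pl),[st[i,4] for i in range(1,n)])
W=np.array([onz(t,p,97)[:2] for p in pl])
def f(v):
    x,y,r,a=v;out=[]
    for p in W:
        d=[p-np.array([x,y])-r*np.array([np.cos(a+k*np.pi/3),np.sin(a+k*np.pi/3)]) for k in range(1,6)]
        out+=list(min(d,key=np.linalg.norm))
    return out
s=least_squares(f,[511,42,40,np.pi-.17]);print("rotor",s.x,"rms",np.sqrt(np.mean(s.fun**2)),np.degrees(s.x[3]-np.pi))
# orange
m=(Rr>B*2.2)&(Rr>110)&(Rr>G*1.6)&(np.hypot(yy-230,xx-131)<60)
pts=w(m); Wp=np.array([onz(t,p,55)[:2] for p in pts]); c=Wp.mean(0);u,sv,vt=np.linalg.svd(Wp-c);
print("orange",len(pts),c,np.degrees(np.arctan(vt[0][1]/vt[0][0])),(Wp-c)@vt[0]@np.eye(1)[0] if 0 else np.ptp((Wp-c)@vt[0]))
# cradle base
hsv=cv2.cvtColor(t["pixels"],cv2.COLOR_BGR2HSV)
m=((hsv[...,1]<60)&(hsv[...,2]>120)&(yy>195)&(yy<292)&(xx>112)&(xx<158)).astype(np.uint8)
cn=max(cv2.findContours(m,cv2.RETR_EXTERNAL,cv2.CHAIN_APPROX_NONE)[0],key=cv2.contourArea)
r=cv2.boxPoints(cv2.minAreaRect(cn)); C=np.array([onz(t,(p[1],p[0]),8)[:2] for p in r]);print("cradle",C.mean(0),C.tolist())
e=[C[(i+1)%4]-C[i] for i in range(4)];L=max(e,key=np.linalg.norm);print([np.linalg.norm(x) for x in e],np.degrees(np.arctan(L[1]/L[0])))
# tile
m=((hsv[...,1]<60)&(hsv[...,2]>90)&(yy>230)&(yy<296)&(xx>330)&(xx<398)).astype(np.uint8)
cn=max(cv2.findContours(m,cv2.RETR_EXTERNAL,cv2.CHAIN_APPROX_NONE)[0],key=cv2.contourArea)
r=cv2.minAreaRect(cn);print("tile",onz(t,(r[0][1],r[0][0]),4),r[1])
print(telemetry.get_obs()["tcp_rot"])
E
python3 b.py
```

```text
5 [np.int32(53), np.int32(54), np.int32(45), np.int32(52), np.int32(48)]
rotor [502.87  45.91  42.66   2.92] rms 0.3408054432335918 -12.844985174682355
orange 260 [551.46 277.73] -6.137550607372023 89.4856832391552
cradle [511.7  281.73] [[417.3413545734698, 320.62318566865383], [614.5656250213185, 300.4120610301685], [605.870677754782, 242.16727213184387], [409.0339891843759, 263.6983619987376]]
[np.float64(198.2571623241858), np.float64(58.8902160106265), np.float64(198.0107820251698), np.float64(57.527800840628096)] -5.851124642013377
tile [ 452.53 -264.44    4.  ] (50.482975006103516, 50.5368537902832)
[ 0.98  0.19 -0.    0.  ]
```

```bash
cat > c.py <<'E'
from h import *
np.set_printoptions(precision=2,suppress=True)
t=capture("top");s=capture("scene")
def cap(c,r0,c0,rad):
    h=cv2.cvtColor(c["pixels"],cv2.COLOR_BGR2HSV);yy,xx=np.mgrid[:420,:560]
    m=((h[...,1]<50)&(h[...,2]>130)&(np.hypot(yy-r0,xx-c0)<rad)); p=np.argwhere(m);return p.mean(0),len(p)
a,na=cap(t,242,230.5,7);b,nb=cap(s,169,292.3,6)
print(a,na,b,nb,tri([(t,a),(s,b)]))
# base circle top: dark mask
h=cv2.cvtColor(t["pixels"],cv2.COLOR_BGR2HSV);yy,xx=np.mgrid[:420,:560]
E=cv2.Canny(t["pixels"],40,120)>0
# upper half only (lower in shadow)
r=np.hypot(yy-243,xx-232)
p=np.argwhere(E&(r>49)&(r<58)&((yy<255)))
for z in(10,20,30):
    W=np.array([onz(t,q,z)[:2] for q in p]); A=np.c_[2*W,np.ones(len(W))]
    for _ in range(5):
        sol=np.linalg.lstsq(A,(W**2).sum(1),rcond=None)[0]; R=np.sqrt(sol[2]+sol[:2]@sol[:2]); res=abs(np.hypot(*(W-sol[:2]).T)-R); k=res<3; W=W[k];A=A[k]
    print(z,sol[:2],R,len(W))
# yellow ring and rim
hs=h; m=(hs[...,0]>18)&(hs[...,0]<32)&(hs[...,1]>120)&(np.hypot(yy-270,xx-223)<10); q=np.argwhere(m); print("ring",q.mean(0),len(q))
for z in (80,90):print(onz(t,q.mean(0),z))
print("rim", onz(t,(160+397/4,90+540/4),102))
for i in range(3):
  for c in(t,s):
    L=finder.landmark_of(c,"sleeve");print([(round(x["p"],2),np.array(x["position"]),onz(c,x["position"],102)[:2]) for x in L[:2]])
  if i<2:t=capture("top");s=capture("scene")
E
python3 c.py
```

```text
[241.56 229.97] 75 [168.05 291.45] 40 [503.04  46.24  71.12]
10 [507.59  49.07] 128.3159780029001 213
20 [506.69  48.09] 127.33221038600576 214
30 [505.84  47.12] 126.31820392030448 214
ring [270.76 222.36] 58
[437.64  63.32  80.  ]
[437.33  62.18  90.  ]
rim [462.01  54.85 102.  ]
[(0.4, array([245.6, 127.9]), array([497.  , 269.58]))]
[(0.64, array([154.2, 283.7]), array([464.08,  54.13]))]
[(0.86, array([257.2, 226.5]), array([466.44,  51.52])), (0.21, array([245.8, 232.3]), array([491.29,  38.52]))]
[(0.51, array([153.7, 280.7]), array([455.39,  49.79])), (0.4, array([129.9, 331.3]), array([518.04, 238.2 ]))]
[]
[(0.74, array([155.3, 283.4]), array([466.29,  49.91]))]
```

Call:
{"op": "drive_tool", "data": {"steps": [0.48, 0.99, 0, 0.64, 0.48, 0.99, 0, 0.64, 0.48, 0.99, 0, 0.64, 0.48, 0.99, 0, 0.64, 0.48, 0.99, 0, 0.64], "hand": 1, "newtons": 30}}

```text
time: 2.68
tcp_pos: [243.8, -340.5, 304.0]
tcp_rot: [0.916, 0.401, 0.0, 0.0]
contact_force: [0.3, -0.0, 0.2]
opening: 85.6
gripper_force: 0.0
```

Call:
{"op": "drive_tool", "data": {"steps": [0.48, 0.99, 0, 0.64, 0.48, 0.99, 0, 0.64, 0.48, 0.99, 0, 0.64, 0.48, 0.99, 0, 0.64, 0.48, 0.99, 0, 0.64]}}

```text
time: 3.3
tcp_pos: [303.8, -216.8, 304.0]
tcp_rot: [0.804, 0.594, 0.0, 0.0]
contact_force: [0.0, -0.4, 0.9]
opening: 85.4
gripper_force: 0.0
```

Call:
{"op": "drive_tool", "data": {"steps": [0.48, 0.99, 0, 0.64, 0.48, 0.99, 0, 0.64, 0.48, 0.99, 0, 0.64, 0.48, 0.99, 0, 0.64, 0.48, 0.99, 0, 0.64]}}

```text
time: 3.92
tcp_pos: [363.8, -93.0, 304.0]
tcp_rot: [0.653, 0.758, 0.0, 0.0]
contact_force: [-0.1, 0.7, 0.6]
opening: 85.7
gripper_force: 0.0
```

Call:
{"op": "drive_tool", "data": {"steps": [0.48, 0.99, 0, 0.64, 0.48, 0.99, 0, 0.64, 0.48, 0.99, 0, 0.64, 0.48, 0.99, 0, 0.64, 0.48, 0.99, 0, 0.64]}}

```text
time: 4.55
tcp_pos: [423.8, 30.8, 304.0]
tcp_rot: [0.469, 0.883, 0.0, 0.0]
contact_force: [0.4, -0.7, -0.0]
opening: 85.6
gripper_force: 0.0
```

Call:
{"op": "drive_tool", "data": {"steps": [0.48, 0.99, 0, 0.64, 0.48, 0.99, 0, 0.64, 0.48, 0.99, 0, 0.64, 0.48, 0.99, 0, 0.64, 0.48, 0.99, 0, 0.64]}}

```text
time: 5.18
tcp_pos: [483.8, 154.5, 303.9]
tcp_rot: [0.261, 0.965, 0.0, 0.0]
contact_force: [-0.0, -0.3, 0.6]
opening: 85.4
gripper_force: 0.0
```

Call:
{"op": "drive_tool", "data": {"steps": [0.47, 0.99, -0.3, 0.61, 0.47, 0.99, -0.3, 0.61, 0.47, 0.99, -0.3, 0.61, 0.47, 0.99, -0.3, 0.61, 0.48, 0.99, -0.3, 0.61]}}

```text
time: 5.8
tcp_pos: [542.8, 278.3, 266.1]
tcp_rot: [0.052, 0.999, -0.0, -0.0]
contact_force: [0.4, 0.2, -0.3]
opening: 85.4
gripper_force: 0.0
```

Call:
{"op": "drive_tool", "data": {"steps": [0, 0, -1, 0, 0, 0, -1, 0, 0, 0, -1, 0, 0, 0, -1, 0, 0, 0, -0.5, 0]}}

```text
time: 6.42
tcp_pos: [542.0, 277.1, 152.6]
tcp_rot: [0.053, 0.999, -0.0, -0.001]
contact_force: [0.6, -1.0, 0.2]
opening: 85.2
gripper_force: 0.0
```

```bash
python3 - <<'E'
from h import *
t=capture("top");s=capture("scene");o=telemetry.get_obs();print(o["tcp_pos"],o["tcp_rot"],o["time"])
a=cv2.resize(t["pixels"][170:310,60:220],(400,350),interpolation=cv2.INTER_CUBIC)
b=cv2.resize(s["pixels"][80:220,260:420],(400,350),interpolation=cv2.INTER_CUBIC)
cv2.imwrite("pics/d1.png",np.hstack([a,b]))
E
```

```text
[542.01114166 277.14431904 152.88197081] [ 5.29331356e-02  9.98597601e-01 -4.90798421e-04 -8.20655375e-04] 6.525
```

View pics/d1.png

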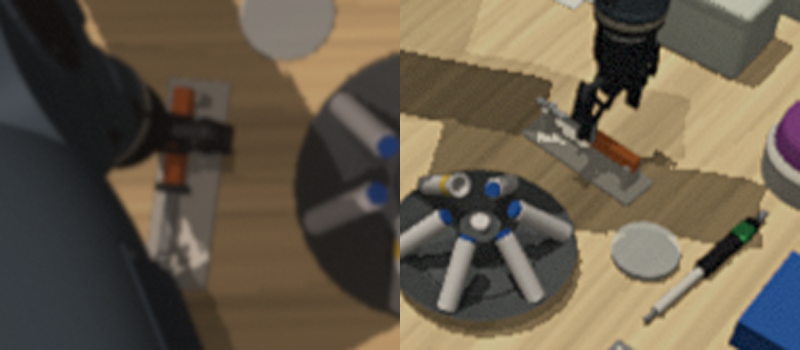

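Call:
{"op": "drive_tool", "data": {"steps": [0, 0.03, -1, 0, 0, 0, -0.95, 0, 0, 0, 0, 0]}}

```text
time: 6.9
tcp_pos: [542.0, 277.9, 104.7]
tcp_rot: [0.053, 0.999, -0.0, -0.001]
contact_force: [-1.0, -0.5, -0.2]
opening: 85.5
gripper_force: 0.0
```

Call:
{"op": "drive_tool", "data": {"steps": [0, 0, 0, 0, 0, 0, 0, 0, 0, 0, 0, 0, 0, 0, 0, 0, 0, 0, 0, 0], "hand": 0, "newtons": 30}}

```text
time: 7.52
tcp_pos: [542.7, 278.3, 105.6]
tcp_rot: [0.053, 0.999, 0.0, 0.0]
contact_force: [-1.2, -1.0, 6.5]
opening: 15.8
gripper_force: 32.9
```

Call:
{"op": "drive_tool", "data": {"steps": [0, 0, 0, 0, 0, 0, 0, 0]}}

```text
time: 7.78
tcp_pos: [542.7, 278.3, 105.6]
tcp_rot: [0.053, 0.999, 0.0, 0.0]
contact_force: [-1.0, -0.5, 6.5]
opening: 15.5
gripper_force: 32.9
```

Call:
{"op": "drive_tool", "data": {"steps": [0, 0, 0.6, 0, 0, 0, 0.6, 0, -0.88, 0.09, 0, 0, -0.88, 0.09, 0, 0, -0.88, 0.09, 0, 0]}}

```text
time: 8.4
tcp_pos: [476.1, 285.1, 136.2]
tcp_rot: [0.053, 0.999, 0.0, 0.0]
contact_force: [-0.2, -0.6, -0.9]
opening: 15.9
gripper_force: 31.9
```

Call:
{"op": "drive_tool", "data": {"steps": [-0.88, 0.09, 0, 0, -0.88, 0.09, 0, 0, -0.88, 0.09, 0, 0, -0.88, 0.09, 0, 0, 0, 0, 0, 0], "newtons": 20}}

```text
time: 9.02
tcp_pos: [387.7, 294.2, 136.2]
tcp_rot: [0.052, 0.999, 0.0, 0.0]
contact_force: [0.5, 0.1, -1.4]
opening: 15.5
gripper_force: 31.9
```

```bash
cat > d.py <<'E'
from h import *
import sys
np.set_printoptions(precision=1,suppress=True)
t=capture("top");s=capture("scene");o=telemetry.get_obs();print(o["tcp_pos"],o["contact_force"],o["time"])
pt={}
for n in("gauge","collar_face","tip"):
    for k,c in(("t",t),("s",s)):
        L=finder.landmark_of(c,n); print(n,k,[(round(x["p"],2),np.array(x["position"])) for x in L[:1]])
        if L: pt[n+k]=(c,L[0]["position"])
    if n+"t" in pt and n+"s" in pt: print(n,tri([pt[n+"t"],pt[n+"s"]]))
g=np.array(o["tcp_pos"]);u,v=proj(s,g-[0,0,54])[0]
u,v=int(np.clip(u,70,490)),int(np.clip(v,60,360))
a=cv2.resize(s["pixels"][v-60:v+60,u-70:u+70],(700,600),interpolation=cv2.INTER_CUBIC)
cv2.imwrite(sys.argv[1],a);print("crop",u-70,v-60)
E
python3 d.py pics/e1.png
```

```text
[389.1 294.2 136. ] [ 0.6  0.5 -1.9] 9.125
gauge t [(0.88, array([293.3, 119. ]))]
gauge s [(0.7, array([238.7, 211.3]))]
gauge [386.   38.7 -54.2]
collar_face t [(0.93, array([317. , 114.8]))]
collar_face s [(0.44, array([102.3, 301.1]))]
collar_face [342.4 301.7  82.5]
tip t [(0.64, array([355.4, 109.2]))]
tip s [(0.6, array([ 90.8, 282.4]))]
tip [258.  306.2  89.1]
crop 239 49
```

View pics/e1.png

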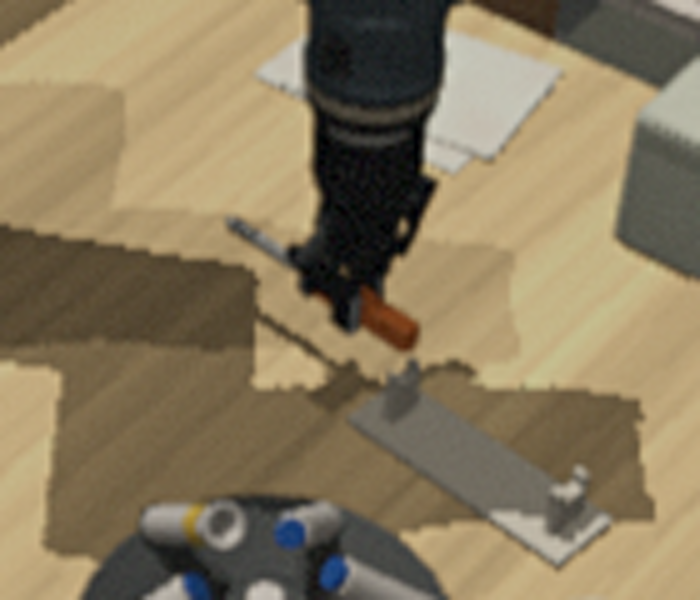

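Call:
{"op": "drive_tool", "data": {"steps": [0.4, -0.04, -0.3, 0, 0, 0, -0.4, 0, 0, 0, -0.2, 0, 0, 0, -0.2, 0, 0, 0, -0.1, 0], "newtons": 20}}

```text
time: 10.05
tcp_pos: [397.9, 293.0, 105.1]
tcp_rot: [0.053, 0.999, 0.0, -0.0]
contact_force: [-8.8, 0.8, 12.7]
opening: 15.3
gripper_force: 35.1
```

```bash
python3 d.py pics/e2.png
```

```text
[397.9 293.  105.1] [-5.5  1.2  6.5] 10.15
gauge t [(0.71, array([286. , 120.7]))]
gauge s [(0.48, array([118.1, 314.7]))]
gauge [409.1 299.8  47.7]
collar_face t [(0.65, array([312.1, 119.4]))]
collar_face s [(0.53, array([111.6, 301. ]))]
collar_face [348.8 300.8  44.3]
tip t [(0.76, array([347.3, 118.2]))]
tip s [(0.42, array([102.6, 282.6]))]
tip [268.6 298.4  45.8]
crop 241 57
```

View pics/e2.png

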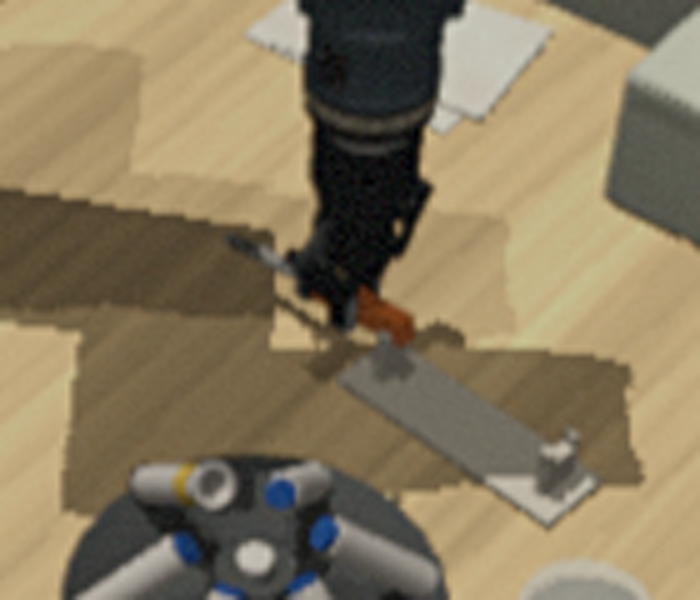

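```bash
cat > e.py <<'E'
from h import *
np.set_printoptions(precision=1,suppress=True)
def pose(g,yaw,a,x): # g grasp axis pt at gauge x=8
    d=np.array([np.cos(yaw)*np.cos(a),np.sin(yaw)*np.cos(a),-np.sin(a)]);return g+d*(x-8)
if __name__=="__main__":
    s=capture("scene");t=capture("top");Y=np.radians(174)
    for nm,g in(("e1",[389.1,294.2,80.4]),("e2",[397.9,293,49.5])):
        for a in(0,5,10,15,20):
            X=[pose(np.array(g),Y,np.radians(a),x) for x in(-45,49,138)]
            print(nm,a,proj(s,X).ravel(),proj(t,X).ravel())
E
python3 e.py
```

```text
e1 0 [321.1 116.8 301.5 104.  284.   92.5] [121.7 271.2 116.2 313.8 111.  355.2]
e1 5 [321.1 115.7 301.5 104.8 284.1  95.1] [121.  271.2 116.8 313.7 112.7 354.3]
e1 10 [321.1 114.6 301.6 105.6 284.4  97.7] [120.4 271.4 117.3 313.4 114.4 353. ]
e1 15 [321.  113.5 301.7 106.5 284.8 100.3] [119.7 271.8 117.8 313.  116.1 351.2]
e1 20 [320.8 112.3 301.9 107.4 285.5 103. ] [119.  272.4 118.3 312.4 117.8 349.1]
e2 0 [322.2 124.6 302.9 111.9 285.6 100.4] [126.3 267.7 121.1 309.2 116.1 349.4]
e2 5 [322.2 123.6 302.9 112.6 285.7 102.8] [125.7 267.7 121.6 309.1 117.7 348.6]
e2 10 [322.2 122.6 303.  113.4 285.9 105.3] [125.1 267.9 122.1 308.8 119.3 347.3]
e2 15 [322.1 121.5 303.1 114.3 286.4 107.9] [124.5 268.3 122.6 308.4 120.9 345.7]
e2 20 [321.9 120.4 303.2 115.1 287.  110.6] [123.8 268.8 123.1 307.8 122.5 343.7]
```

Call:
{"op": "drive_tool", "data": {"steps": [0, 0, -0.1, 0, 0, 0, -0.1, 0, 0, 0, 0, 0]}}

```text
time: 10.92
tcp_pos: [397.8, 293.0, 100.2]
tcp_rot: [0.053, 0.999, 0.0, -0.0]
contact_force: [-7.5, 0.2, 9.2]
opening: 15.6
gripper_force: 36.0
```

Call:
{"op": "drive_tool", "data": {"steps": [0, 0, 1, 0, 0, 0, 1, 0, 0, 0, 1, 0, 0, 0, 1, 0, 0, 0, 0.7, 0], "newtons": 30}}

```text
time: 11.55
tcp_pos: [398.4, 292.9, 218.5]
tcp_rot: [0.053, 0.999, 0.0, 0.0]
contact_force: [0.3, -0.5, -2.3]
opening: 15.5
gripper_force: 34.6
```

```bash
cat > f.py <<'E'
from h import *
from e import pose
import sys
np.set_printoptions(precision=1,suppress=True)
t=capture("top");s=capture("scene");o=telemetry.get_obs();g=np.array(o["tcp_pos"])-[0,0,55.6];print(o["tcp_pos"],o["contact_force"],o["time"])
q=o["tcp_rot"];Y=2*np.arctan2(q[1],q[0]);Y=Y if np.cos(Y)<0 else Y+np.pi
print("yaw",np.degrees(Y))
best=[]
for n,x in(("collar_face",53),("tip",138)):
    for k,c in(("t",t),("s",s)):
        for L in finder.landmark_of(c,n)[:1]: print(n,k,round(L["p"],2),np.array(L["position"])[::-1]);best.append((x,c,np.array(L["position"])[::-1]))
for a in range(0,55,10):print(a,*[proj(c,pose(g,Y,np.radians(a),x))[0] for x,c,_ in best])
from scipy.optimize import minimize_scalar
B=[b for b in best if b[0]==138]
print("angle",minimize_scalar(lambda a:sum(np.hypot(*(proj(c,pose(g,Y,np.radians(a),x))[0]-p)) for x,c,p in B),bounds=(-10,60),method="bounded").x)
for k,c in(("t",t),("s",s)):
    u,v=proj(c,pose(g,Y,.4,60))[0].astype(int);u=np.clip(u,50,510);v=np.clip(v,50,370)
    globals()[k+"i"]=cv2.resize(c["pixels"][v-50:v+50,u-40:u+40],(400,500),interpolation=cv2.INTER_CUBIC);print(k,u-40,v-50)
cv2.imwrite(sys.argv[1],np.hstack([ti,si]))
E
python3 f.py pics/f1.png
```

```text
[398.9 293.3 218.9] [ 0.4  0.4 -0.7] 11.65
yaw 173.9334148350607
collar_face t 0.64 [104.6 311.8]
collar_face s 0.46 [303.5  87. ]
tip t 0.65 [102.5 353.1]
tip s 0.69 [282.9  75.3]
0 [104. 313.] [303.8  85.6] [ 98.4 355.4] [286.2  74.6]
10 [105.3 312.5] [303.9  87.6] [102.3 353. ] [286.5  80.2]
20 [106.6 311.3] [304.2  89.7] [106.1 348.9] [287.6  86.1]
30 [107.9 309.5] [304.8  91.8] [109.9 343.3] [289.4  92. ]
40 [109.2 307.3] [305.7  93.9] [113.4 336.3] [291.9  97.7]
50 [110.4 304.5] [306.7  96. ] [116.6 328.3] [294.9 103.3]
angle 8.75781214546515
t 67 263
s 262 40
```

View pics/f1.png

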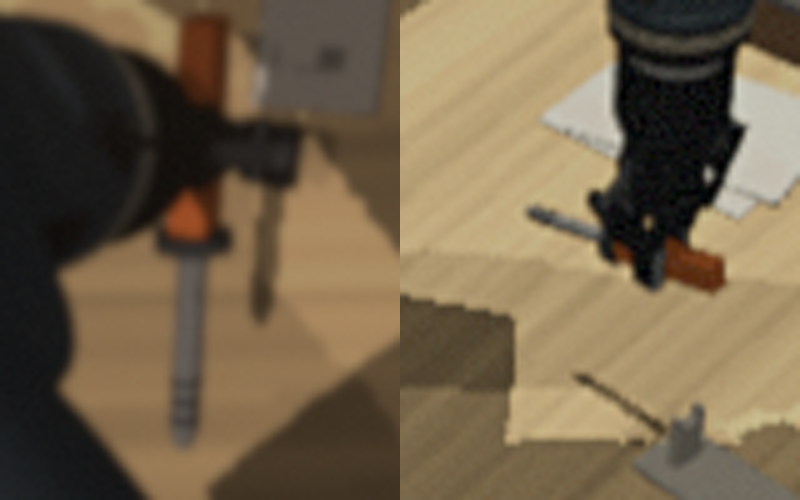

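Call:
{"op": "drive_tool", "data": {"steps": [0.66, -0.89, 0.1, -0.07, 0.66, -0.89, 0.1, -0.07, 0.66, -0.89, 0.1, -0.07, 0.66, -0.89, 0, -0.07, 0.66, -0.89, 0, -0.07]}}

```text
time: 12.48
tcp_pos: [481.1, 180.7, 224.2]
tcp_rot: [0.077, 0.997, -0.0, -0.001]
contact_force: [1.4, 0.9, -0.8]
opening: 14.8
gripper_force: 34.6
```

Call:
{"op": "drive_tool", "data": {"steps": [0.66, -0.89, 0, -0.07, 0.66, -0.89, 0, -0.07, 0.66, -0.89, 0, -0.07, 0.66, -0.89, 0, -0.07, 0.66, -0.89, 0, -0.07]}}

```text
time: 13.1
tcp_pos: [563.6, 69.6, 224.1]
tcp_rot: [0.102, 0.995, -0.0, -0.001]
contact_force: [1.1, 0.4, -1.0]
opening: 15.4
gripper_force: 34.6
```

Call:
{"op": "drive_tool", "data": {"steps": [0.66, -0.9, 0, -0.07, 0.64, -0.9, 0, -0.07, 0, 0, -0.5, 0, 0, 0, -0.5, 0, 0, 0, -0.1, 0]}}

```text
time: 13.72
tcp_pos: [594.9, 26.0, 196.1]
tcp_rot: [0.111, 0.994, -0.0, -0.001]
contact_force: [-0.6, -0.7, -1.2]
opening: 15.4
gripper_force: 34.6
```

```bash
python3 f.py pics/g1.png; python3 -c "
from h import *
print(proj(capture('top'),[462.2,55.6,102]),proj(capture('scene'),[462.2,55.6,102]))"
```

```text
[595.5  26.  197.2] [-0.6  0.1 -1.5] 13.825
yaw 167.2575644043609
collar_face s 0.57 [302.6 165.1]
tip s 0.7 [284.8 150.7]
0 [302.7 162.5] [285. 146.]
10 [302.8 164.3] [285.4 151.4]
20 [303.1 166.4] [286.5 157.3]
30 [303.7 168.6] [288.3 163.4]
40 [304.6 170.9] [290.7 169.7]
50 [305.6 173.2] [293.8 175.9]
angle 8.609846813124488
t 192 168
s 261 116
[[224.6603046  259.17033833]] [[283.53163506 153.65305462]]
```

View pics/g1.png

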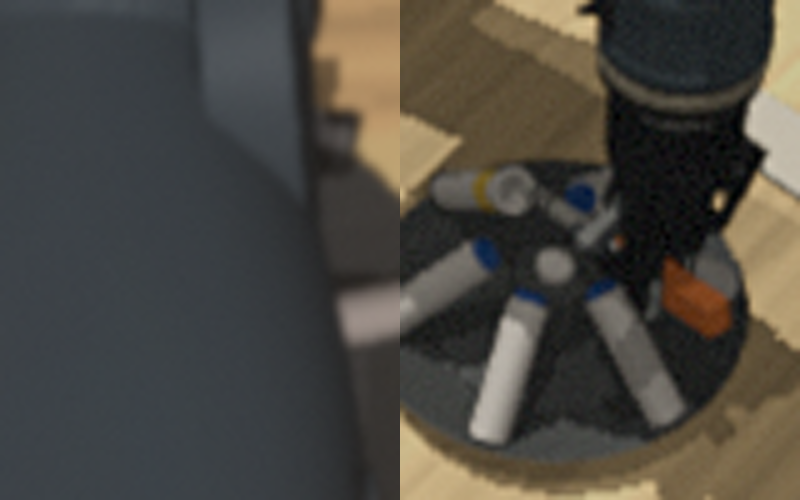

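Call:
{"op": "drive_tool", "data": {"steps": [-0.33, 0.06, -0.27, 0, -0.33, 0.06, -0.27, 0, 0, 0, 0, 0], "newtons": 20}}

```text
time: 14.5
tcp_pos: [578.4, 28.5, 183.5]
tcp_rot: [0.111, 0.994, -0.0, -0.001]
contact_force: [0.0, 0.2, -1.2]
opening: 15.5
gripper_force: 34.6
```

```bash
python3 f.py pics/g2.png; python3 -c "
import cv2;a=cv2.imread('pics/g2.png')[:,400:];cv2.imwrite('pics/g3.png',cv2.resize(a[:, :],(480,600)))"
```

```text
[579.4  28.4 184.2] [-0.2 -0.1 -0.6] 14.6
yaw 167.21469944191463
collar_face s 0.63 [298.9 164.8]
tip s 0.58 [280.3 150.5]
0 [298.8 162.3] [281.5 146.1]
10 [298.9 164.1] [281.9 151.4]
20 [299.2 166.2] [283.  157.2]
30 [299.8 168.4] [284.8 163.2]
40 [300.7 170.6] [287.3 169.4]
50 [301.8 172.9] [290.3 175.5]
angle 8.034637920606103
t 191 176
s 257 116
```

View pics/g3.png

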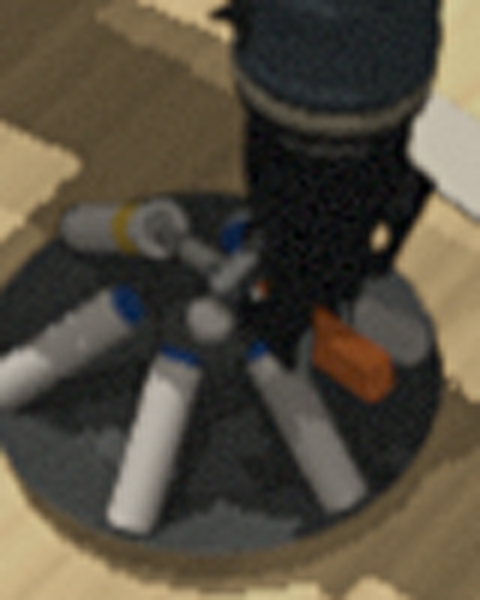

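Call:
{"op": "drive_tool", "data": {"steps": [-0.2, 0.05, 0, 0, -0.2, 0.05, 0.4, 0, -0.2, 0.05, 0.4, 0]}}

```text
time: 15.18
tcp_pos: [565.1, 32.0, 205.1]
tcp_rot: [0.111, 0.994, -0.0, 0.001]
contact_force: [6.2, -1.9, -2.0]
opening: 15.3
gripper_force: 34.7
```

Call:
{"op": "drive_tool", "data": {"steps": [-0.1, 0.03, 0.4, 0, -0.2, 0.05, 0.4, 0, -0.2, 0.05, 0.3, 0, 0, 0, 0, 0]}}

```text
time: 15.68
tcp_pos: [551.8, 35.6, 232.3]
tcp_rot: [0.111, 0.994, 0.0, 0.0]
contact_force: [-0.2, -0.7, -2.2]
opening: 15.5
gripper_force: 35.8
```

```bash
python3 f.py pics/g4.png; python3 -c "
import cv2;a=cv2.imread('pics/g4.png')[:,400:];cv2.imwrite('pics/g5.png',cv2.resize(a[:, :],(480,600)))"
```

```text
[551.8  35.5 231.5] [ 0.6 -0.4 -2.4] 15.775
yaw 167.21405209530155
collar_face s 0.61 [294.5 151.6]
tip s 0.51 [277. 148.]
0 [293.4 145.8] [275.9 129.7]
10 [293.5 147.8] [276.4 135.5]
20 [293.9 149.9] [277.6 141.5]
30 [294.5 152.2] [279.5 147.9]
40 [295.4 154.5] [282.1 154.3]
50 [296.5 156.9] [285.1 160.6]
angle 28.97790614261401
t 186 187
s 252 99
```

View pics/g5.png

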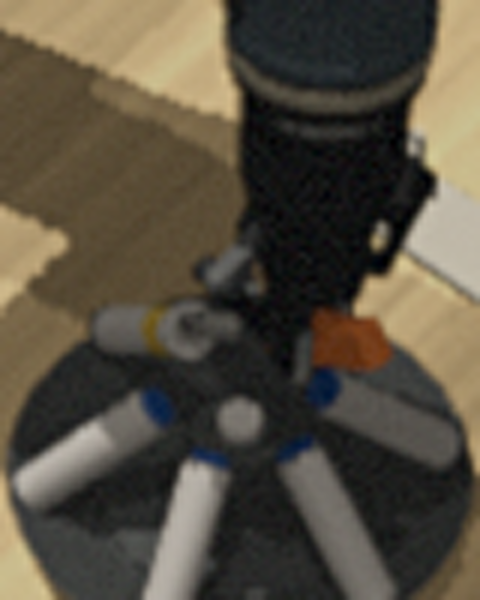

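Call:
{"op": "drive_tool", "data": {"steps": [-0.3, 0.07, -0.26, 0, -0.37, 0.08, -0.32, 0, -0.37, 0.08, -0.32, 0, -0.37, 0.08, -0.32, 0, 0, 0, 0, 0]}}

```text
time: 16.6
tcp_pos: [515.7, 43.3, 200.4]
tcp_rot: [0.111, 0.994, -0.0, -0.001]
contact_force: [0.8, -0.2, -5.4]
opening: 15.3
gripper_force: 35.4
```

Call:
{"op": "drive_tool", "data": {"steps": [-0.3, 0.07, -0.25, 0, -0.3, 0.07, -0.25, 0, -0.15, 0.04, -0.12, 0, -0.1, 0.02, -0.08, 0, 0, 0, 0, 0]}}

```text
time: 17.23
tcp_pos: [495.4, 48.2, 183.6]
tcp_rot: [0.111, 0.994, 0.0, -0.0]
contact_force: [3.3, -0.2, -3.7]
opening: 15.8
gripper_force: 35.6
```

Call:
{"op": "drive_tool", "data": {"steps": [-0.1, 0.02, -0.08, 0, -0.1, 0.02, -0.06, 0, 0, 0, 0, 0]}}

```text
time: 17.6
tcp_pos: [494.6, 48.6, 183.5]
tcp_rot: [0.112, 0.994, -0.0, 0.005]
contact_force: [17.0, -8.9, 22.9]
opening: 15.2
gripper_force: 39.4
```

Call:
{"op": "drive_tool", "data": {"steps": [0, 0, 0, 0, 0, 0, 0, 0]}}

```text
time: 17.85
tcp_pos: [494.6, 48.5, 183.4]
tcp_rot: [0.112, 0.994, -0.0, 0.005]
contact_force: [17.0, -10.1, 24.5]
opening: 15.5
gripper_force: 39.4
```

```bash
python3 f.py pics/h.png; python3 -c "
from h import *
s=capture('scene');print(proj(s,[462.2,55.6,102]),[(x['p'],x['position']) for n in ('tip','gauge','collar_face','sleeve') for x in finder.landmark_of(s,n)[:1]])"
```

```text
[494.6  48.5 183.4] [ 16.4 -10.7  24.8] 17.95
yaw 167.1691648893515
collar_face s 0.56 [283.3 153.8]
tip s 0.26 [284.4 152.6]
0 [281.3 145.7] [265.1 130.5]
10 [281.4 147.6] [265.7 135.9]
20 [281.8 149.6] [267.  141.7]
30 [282.5 151.8] [268.9 147.7]
40 [283.3 154. ] [271.4 153.8]
50 [284.4 156.2] [274.3 159.8]
angle 47.31143743017272
t 182 215
s 240 99
[[283.53163506 153.65305462]] [(0.68, [150.8, 292.4]), (0.46, [155.3, 283.0]), (0.38, [154.2, 279.9])]
```

Call:
{"op": "drive_tool", "data": {"steps": [0.4, -0.09, 0.34, 0, 0.75, -0.17, 0.64, 0, 0.75, -0.17, 0.64, 0, 0.75, -0.17, 0.64, 0, 0.75, -0.17, 0.64, 0], "newtons": 30}}

```text
time: 19.02
tcp_pos: [575.6, 29.8, 253.0]
tcp_rot: [0.111, 0.994, 0.0, -0.001]
contact_force: [-0.6, -0.4, -1.6]
opening: 15.9
gripper_force: 35.8
```

Call:
{"op": "drive_tool", "data": {"steps": [0.4, -0.09, 0.34, 0, 0, 0, 0.5, 0, 0, 0, 0, 0]}}

```text
time: 19.4
tcp_pos: [585.4, 27.8, 274.4]
tcp_rot: [0.111, 0.994, 0.0, 0.0]
contact_force: [0.8, -0.5, -1.2]
opening: 15.4
gripper_force: 35.8
```

```bash
python3 f.py pics/i.png
```

```text
[585.   27.8 273.5] [ 0.   0.4 -2.2] 19.5
yaw 167.2208803459011
collar_face s 0.53 [301.1 150.4]
tip s 0.5 [285.9 148.5]
0 [301.3 142.3] [282.8 125.7]
10 [301.4 144.4] [283.2 131.7]
20 [301.7 146.7] [284.4 138.1]
30 [302.4 149.1] [286.3 144.8]
40 [303.3 151.5] [288.9 151.4]
50 [304.4 154. ] [292.1 158.1]
angle 34.71334648739775
t 187 169
s 260 96
```

Call:
{"op": "drive_tool", "data": {"steps": [-0.25, 0.92, 0, 0.077, -0.25, 0.92, 0, 0.077, -0.25, 0.92, 0, 0.077, -0.25, 0.92, 0, 0.077, -0.25, 0.92, 0, 0.077]}}

```text
time: 20.32
tcp_pos: [553.8, 143.4, 273.5]
tcp_rot: [0.084, 0.996, -0.0, -0.0]
contact_force: [-0.6, 0.3, -0.7]
opening: 15.1
gripper_force: 35.9
```

Call:
{"op": "drive_tool", "data": {"steps": [-0.25, 0.92, 0, 0.077, -0.25, 0.92, -0.3, 0.077, -0.25, 0.92, -0.3, 0.077, -0.25, 0.92, -0.3, 0.077, -0.25, 0.92, -0.3, 0.077]}}

```text
time: 20.95
tcp_pos: [522.6, 258.4, 243.2]
tcp_rot: [0.058, 0.998, -0.0, -0.0]
contact_force: [0.1, 0.4, -1.7]
opening: 15.8
gripper_force: 35.9
```

Call:
{"op": "drive_tool", "data": {"steps": [-0.25, 0.92, -0.3, 0.077, 0, 0, -0.3, 0, 0, 0, -0.3, 0, 0, 0, 0, 0]}}

```text
time: 21.45
tcp_pos: [516.7, 279.8, 220.6]
tcp_rot: [0.053, 0.999, -0.0, -0.0]
contact_force: [-1.2, 0.2, -1.3]
opening: 15.2
gripper_force: 35.9
```

```bash
python3 f.py pics/j.png
```

```text
[517.  280.1 221.3] [-0.2 -0.  -0.1] 21.55
yaw 173.93447857521744
collar_face t 0.72 [116.8 250.6]
collar_face s 0.66 [332.3 112. ]
tip t 0.87 [117.1 281.5]
tip s 0.66 [315.7 109.4]
0 [111.5 255.3] [330.  101.6] [106.1 296.5] [311.   89.7]
10 [112.7 255.2] [329.9 103.6] [109.7 295.3] [311.   95.4]
20 [114.  254.4] [330.2 105.7] [113.4 292.4] [311.9 101.3]
30 [115.2 253.1] [330.7 107.9] [117.  287.9] [313.5 107.2]
40 [116.4 251.2] [331.5 110. ] [120.3 282. ] [315.9 113.1]
50 [117.6 248.8] [332.6 112.1] [123.4 274.9] [319.  118.8]
angle 35.79308914341024
t 74 207
s 288 56
```

```bash
python3 - <<'E'
from h import *
from e import pose
from scipy.optimize import least_squares
np.set_printoptions(precision=1,suppress=True)
R={}
for i in range(6):
    for k in("top","scene"):
        c=capture(k)
        for n,x in(("gauge",0),("collar_face",53),("tip",138)):
            L=finder.landmark_of(c,n)
            if L and L[0]["p"]>.35:R.setdefault((k,n,x),[]).append(L[0]["position"][::-1])
    if i==0:T=capture("top");S=capture("scene")
C={"top":T,"scene":S}
M={k:np.median(v,0) for k,v in R.items()}
for k,v in M.items():print(k,v,len(R[k]),np.std(R[k],0))
o=telemetry.get_obs();g=np.array(o["tcp_pos"])-[0,0,55.6]
f=lambda v:np.concatenate([proj(C[k[0]],pose(g,v[1],v[0],k[2]))[0]-p for k,p in M.items() if k[1]!="gauge"])
s=least_squares(f,[.6,3.03],loss="soft_l1");print(np.degrees(s.x),s.fun)
E
```

```text
('top', 'gauge', 0) [114.1 230.6] 6 [91.9 13.5]
('top', 'collar_face', 53) [114.2 249.5] 5 [0.9 0.7]
('top', 'tip', 138) [119.3 282.5] 6 [1.5 0.7]
('scene', 'gauge', 0) [343.8 106.3] 6 [1.  1.4]
('scene', 'collar_face', 53) [331.8 110.1] 6 [1.1 1.2]
('scene', 'tip', 138) [313.3 110.2] 6 [ 4.6 11. ]
[ 37.9 173.5] [ 1.6  2.2 -0.2  0.8 -0.4 -0.7  2.2  1.5]
```

Call:
{"op": "drive_tool", "data": {"steps": [0, 0.04, -0.6, 0, 0, 0, -0.6, 0, 0, 0, -0.5, 0, 0, 0, -0.3, 0, 0, 0, -0.3, 0], "newtons": 20}}

```text
time: 24.88
tcp_pos: [516.9, 281.8, 163.5]
tcp_rot: [0.052, 0.999, 0.0, 0.0]
contact_force: [-0.1, -0.4, 4.1]
opening: 15.6
gripper_force: 36.1
```

Call:
{"op": "drive_tool", "data": {"steps": [0, 0, -0.3, 0, 0, 0, -0.3, 0, 0, 0, -0.3, 0]}}

```text
time: 25.25
tcp_pos: [516.9, 281.7, 140.9]
tcp_rot: [0.052, 0.999, 0.0, 0.0]
contact_force: [1.0, -1.0, 3.0]
opening: 15.5
gripper_force: 35.0
```

Pivoting on the fork as planned (3–4 N). Continue to level.

Call:
{"op": "drive_tool", "data": {"steps": [0, 0, -0.3, 0, 0, 0, -0.3, 0, 0, 0, -0.3, 0, 0, 0, -0.3, 0, 0, 0, -0.2, 0]}}

```text
time: 25.88
tcp_pos: [516.8, 281.6, 105.7]
tcp_rot: [0.052, 0.999, -0.0, 0.0]
contact_force: [2.7, -0.4, 4.0]
opening: 15.5
gripper_force: 34.7
```

Call:
{"op": "drive_tool", "data": {"steps": [0, 0, 0, 0, 0, 0, 0, 0]}}

```text
time: 26.12
tcp_pos: [516.4, 281.5, 105.9]
tcp_rot: [0.052, 0.999, -0.0, -0.0]
contact_force: [0.8, 0.1, -0.7]
opening: 15.6
gripper_force: 34.0
```

```bash
cat > k.py <<'E'
from h import *
from e import pose
from scipy.optimize import least_squares
np.set_printoptions(precision=1,suppress=True)
R={};C={}
for i in range(5):
    for k in("top","scene"):
        c=C[k]=capture(k)
        for n,x in(("collar_face",53),("tip",138)):
            L=finder.landmark_of(c,n)
            if L and L[0]["p"]>.35:R.setdefault((k,n,x),[]).append(L[0]["position"][::-1])
M={k:np.median(v,0) for k,v in R.items()}
for k,v in M.items():print(k,v,len(R[k]),np.std(R[k],0))
o=telemetry.get_obs();g=np.array(o["tcp_pos"])-[0,0,55.6];print(o["time"],o["tcp_pos"],o["contact_force"])
q=o["tcp_rot"];Y=2*np.arctan2(q[1],q[0]);Y=Y if np.cos(Y)<0 else Y+np.pi
f=lambda v:np.concatenate([proj(C[k[0]],pose(g,Y,v[0],k[2]))[0]-p for k,p in M.items()])
s=least_squares(f,[.1],loss="soft_l1");print("yaw",np.degrees(Y),"tilt",np.degrees(s.x),s.fun,"tip",pose(g,Y,s.x[0],138))
E
python3 k.py
```

```text
('top', 'collar_face', 53) [127.7 258.3] 5 [1.5 0.6]
('top', 'tip', 138) [124.5 295.6] 5 [74.5 61.3]
('scene', 'collar_face', 53) [325.7 127.2] 5 [1.1 1.1]
('scene', 'tip', 138) [307.2 114.2] 5 [ 5.4 55.1]
27.625 [516.7 281.7 106.2] [-0.   0.1 -1. ]
yaw 173.98870313968536 tilt [-0.1] [-0.8  0.  -2.4  0.   1.3  0.1  2.1  1.3] tip [387.5 295.3  50.7]
```

Call:
{"op": "drive_tool", "data": {"steps": [0, 0, 0.6, 0, 0, 0, 0.9, 0, 0, 0, 1, 0, 0, 0, 1, 0, 0, 0, 0.9, 0], "newtons": 40}}

```text
time: 28.25
tcp_pos: [516.9, 281.7, 218.3]
tcp_rot: [0.052, 0.999, 0.0, 0.001]
contact_force: [0.3, -0.0, -2.0]
opening: 15.4
gripper_force: 40.6
```

Call:
{"op": "drive_tool", "data": {"steps": [0.05, -0.5, 0, 0, 0.11, -0.97, 0, 0, 0.11, -0.97, 0, 0, 0.11, -0.97, 0, 0, 0.11, -0.97, 0, 0]}}

```text
time: 28.88
tcp_pos: [528.6, 170.6, 215.5]
tcp_rot: [0.053, 0.999, -0.0, -0.0]
contact_force: [0.4, -0.7, -0.5]
opening: 15.5
gripper_force: 40.7
```

Call:
{"op": "drive_tool", "data": {"steps": [0.11, -0.97, 0, 0, 0.11, -0.97, 0, 0, 0.11, -0.97, 0, 0, 0.11, -0.97, 0, 0, 0.11, -0.97, 0, 0]}}

```text
time: 29.5
tcp_pos: [542.2, 49.4, 215.6]
tcp_rot: [0.053, 0.999, -0.0, -0.0]
contact_force: [1.2, -0.4, -2.0]
opening: 15.2
gripper_force: 40.7
```

Call:
{"op": "drive_tool", "data": {"steps": [0.11, -0.97, 0, 0, 0.11, -0.97, 0, 0, 0.11, -0.97, 0, 0, 0.11, -0.97, 0, 0, 0.11, -0.97, 0, 0]}}

```text
time: 30.12
tcp_pos: [555.8, -71.7, 215.6]
tcp_rot: [0.053, 0.999, -0.0, -0.0]
contact_force: [0.4, -0.2, -1.4]
opening: 15.7
gripper_force: 40.7
```

Call:
{"op": "drive_tool", "data": {"steps": [0.11, -0.97, 0, 0, 0.11, -0.97, 0, 0, 0.11, -0.97, 0, 0, 0.11, -0.97, 0, 0, 0.11, -0.97, 0, 0]}}

```text
time: 30.75
tcp_pos: [569.7, -192.9, 215.7]
tcp_rot: [0.053, 0.999, 0.0, -0.0]
contact_force: [0.1, 0.7, -0.1]
opening: 15.3
gripper_force: 40.7
```

Call:
{"op": "drive_tool", "data": {"steps": [0.11, -0.97, 0, 0, 0.11, -0.97, 0, 0, 0.11, -0.97, 0, 0, 0.05, -0.6, 0, 0, 0, 0, 0, 0]}}

```text
time: 31.38
tcp_pos: [579.6, -280.3, 215.8]
tcp_rot: [0.053, 0.999, 0.0, -0.0]
contact_force: [0.5, 0.4, -1.1]
opening: 15.2
gripper_force: 40.7
```

Lower to TCP ≈ 158 and check.

Call:
{"op": "drive_tool", "data": {"steps": [0.1, 0.1, -0.8, 0, 0, 0, -0.8, 0, 0, 0, -0.5, 0, 0, 0, -0.2, 0, 0, 0, 0, 0]}}

```text
time: 32.0
tcp_pos: [582.3, -276.7, 158.9]
tcp_rot: [0.052, 0.999, -0.0, 0.0]
contact_force: [0.2, 0.6, -1.2]
opening: 15.5
gripper_force: 40.7
```

```bash
python3 k.py; python3 -c "
from h import *
t=capture('top');s=capture('scene');r=[]
for c in (t,s):
    for z in(100,):
        L=finder.landmark_of(c,'tip');print(L[:2],[onz(c,x['position'],z) for x in L[:1]]); r.append((c,L[0]['position'])) if L else 0
if len(r)==2:print(tri(r))
o=telemetry.get_obs();print(np.abs(o['qd']).max(),o['gripper_force'],o['opening'])"
```

```text
('scene', 'collar_face', 53) [227.5 235.5] 5 [51.3 21. ]
('scene', 'tip', 138) [207.8 215.8] 5 [73.  15.9]
('top', 'collar_face', 53) [206.7 138.9] 2 [60.8  3.4]
33.5 [ 582.3 -276.8  158.7] [ 0.1  0.3 -1. ]
yaw 173.98752564201592 tilt [-3.7] [  1.4  -0.2   1.1  -0.1 165.3  82.7] tip [ 453.3 -263.3  111.5]
[] []
[{'position': [216.8, 207.6], 'p': 0.54}] [array([ 446.46354866, -263.9472591 ,  100.        ])]
0.0014846072783077243 40.74900805950165 15.232053099013063
```

```bash
python3 - <<'E'
from h import *
from e import pose
np.set_printoptions(precision=1,suppress=True)
R={}
for i in range(12):
    s=capture("scene")
    for n in("collar_face","tip","gauge"):
        L=finder.landmark_of(s,n)
        if L and L[0]["p"]>.3:R.setdefault(n,[]).append(L[0]["position"][::-1])
for n in R:print(n,np.median(R[n],0),len(R[n]))
o=telemetry.get_obs();g=np.array(o["tcp_pos"])-[0,0,55.6];Y=np.radians(174)
for a in(-10,-5,0,5,10):print(a,proj(s,[pose(g,Y,np.radians(a),x) for x in(-45,0,53,138)]).ravel())
im=s["pixels"].astype(float);B,G,Rr=im[...,0],im[...,1],im[...,2]
m=(Rr>B*2.2)&(Rr>60)&(Rr>G*1.6);yy,xx=np.mgrid[:420,:560];u,v=proj(s,g)[0];m&=np.hypot(xx-u,yy-v)<45
p=np.argwhere(m)[:,::-1];print(len(p),p.mean(0),p.min(0),p.max(0))
u,v=proj(s,pose(g,Y,0,138))[0].astype(int)
print(cv2.cvtColor(s["pixels"],cv2.COLOR_BGR2GRAY)[v-14:v+14,u-10:u+16])
E
```

```text
collar_face [227.9 235.8] 12
gauge [242.8 245.8] 12
tip [207.8 216.1] 11
-10 [253.3 260.2 241.9 248.2 228.8 234.5 208.4 213.2]
-5 [253.4 259.6 241.9 248.1 228.8 235.1 208.7 215.1]
0 [253.3 258.8 241.9 248.  228.9 235.8 209.2 217.3]
5 [253.1 257.9 241.8 247.9 229.1 236.6 210.  219.6]
10 [252.9 256.9 241.8 247.7 229.4 237.4 210.9 222. ]
128 [246.6 251.4] [240 242] [254 260]
[[186 184 183 181 181 175 173 169 166 169 175 187 174 104  38  36  41  39
   38  42  37  27  16  22  27  40]
 [185 185 180 179 175 171 171 168 171 176 184 193 196 130  49  30  35  35
   36  33  37  39  29  29  27  41]
 [183 181 179 176 172 169 170 170 175 183 189 192 193 142  66  37  39  42
   31  39  35  37  36  29  26  33]
 [180 179 175 170 168 170 171 176 185 189 190 190 192 151  87  41  38  36
   33  41  42  31  37  37  35  32]
 [175 174 172 169 168 171 178 184 188 188 188 187 188 154  92  48  36  39
   36  35  36  39  41  39  34  30]
 [174 170 169 171 173 179 187 190 188 188 186 185 185 166 114  60  44  38
   40  36  36  38  37  38  38  37]
 [171 170 170 174 181 187 189 191 188 186 183 182 187 191 145  85  52  
[... 1627 characters left out ...]
44  99 140
  157 155 164  99  32  18  16  12]
 [192 203 208 212 210 211 209 210 209 211 210 210 211 214 213 188 133 133
  151 157 157 108  46  16  16  25]
 [203 209 202 208 211 210 210 210 209 209 209 210 210 210 212 212 187 155
  141 152 160 143  78  27  15  21]
 [211 211 184 181 203 212 211 210 210 209 209 209 210 210 210 213 212 193
  157 139 153 164 102  29  14  16]
 [210 210 191 165 179 197 207 210 211 209 209 210 210 210 209 210 213 213
  193 157 141 152 113  45  13  15]
 [210 211 209 199 181 173 183 204 211 211 211 209 208 210 210 210 210 212
  213 194 143 136 130  71  26  14]
 [211 211 210 211 209 190 168 185 198 208 212 209 210 210 210 209 211 212
  212 193 157 136 137  93  37  10]]
```

```bash
python3 -c "
from cell import ticket
print(ticket.sign_off())"
```

```text
the job is handed in; nothing more can be done
None
```

The gauge went down the sleeve until its collar stopped on the rim, with about 29 N felt along the bore, and was drawn right out. I handed the job in at about 34 s of the 48 s allowed. The gripper was still holding the gauge with the rod level to within about 5° by my image estimates and the tip about 10 cm above the middle of the tile; the sign-off returned no verdict.

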